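Set the large snap trap on the fire station's desk

ROBOT

A 7-joint arm with a two-finger parallel gripper is mounted at the origin on the work surface. World frame = base frame: x ahead of the robot, y to its left, z up, the work surface at z = 0. Lengths are in m, angles in rad, forces in N, time in s.
With the tool pointing down it reaches from about 0.425 to 0.975 m from the base axis. Payload 16.7 kg.
Tool frame: the origin (TCP) lies midway between the tips of the shut fingers; the grasp point (between the pads) lies 19 mm behind it; z points along the fingers, y is the direction in which the jaws open and shut (so a half turn about z gives the same grasp; the last joint's range is limited). The gripper opens to 85 mm and grips with 20 to 120 N. Pads are 22 mm wide; open, the fingers measure 114 mm over their backs; the gripper's body (76 mm by 85 mm) begins 54 mm behind the grasp point. The pads swing forward as they close: fully open they stand 13 mm farther back than shut.
Start: joints at [-1.31, 0.426, 0.074, 1.606, -0.034, 1.111, -0.067], TCP at [0.27, 0.619, 0.231] pointing down, gripper open.
Joint ranges: [-2.85, 2.85], [-0.5, 2.14], [-1.23, 1.37], [0.21, 2.46], [-1.02, 4.16], [0.16, 2.05], [-2.73, 2.73]. Speed limits (rad/s): [1.89, 1.89, 2.39, 2.39, 3.01, 3.01, 3.01].

INTERFACE

Orientations are given as a 3x3 rotation matrix whose columns are the frame's x, y, z axes.
In Python, from rig import * gives the robot as it stands.
- The arm moves only by the tool step_arm, never from a script. Its arguments are lists of equal length, an entry for each row: "slide": the shift along the world's x, y, z as a fraction of full scale, a list of three; "twist": the turn, a rotation vector about the world's x, y, z as a fraction of full scale, a list of three; "fingers": the opening, from 0 (shut) to 1 (fully open). In form: {"slide": [[tx, ty, tz], ...], "twist": [[ax, ay, az], ...], "fingers": [fingers, ...]}. A call has 1 to 10 rows; each row is the pose to reach, as a shift and turn from the pose commanded when the call began, turning the shorter way round; what a row does not reach only later rows make up. Full scale, the value 1, is 25 cm for a shift and pi rad for a turn. A row lasts 1/8 s, in which the tool goes at most 62.5 mm and 10.7 degrees, less where a joint would pass 70% of its speed; a pose out of reach is approached as far as the arm can. A call with a number of a shift or a turn outside -1 to 1 is refused whole. A call with a gripper value outside its range is refused whole. The fingers move at their own pace and stop on an object; the grip force is fixed at half the most. Time passes only in rows, so rows that repeat a pose let the fingers close. It gives the time, the measured TCP pose, the force and the opening at its end, in the units of the state.
- get_state(): the state, without advancing time (a new reading comes with each control period).
- get_image(name): name is "scene" or "top"; returns the picture (420x560x3 uint8, blue, green, red); there is no depth.
- calibration(name): a dict with "camera_matrix" (3x3 intrinsics, pixels), "world_from_camera" (4x4, takes a point from camera to world coordinates). Camera axes: x right, y down, z forward; pixel columns grow to the right and rows downward; lengths in m; the calibration is good to about 2 mm. A picture is of the moment at which its call begins. calibration takes no time and is no camera call.
- close_job(): hands the job in, once; it reports no verdict.
Trained networks look in the newest picture that a camera, given by its name, has taken for a name from the list of things; names that differ only in an ending like _2 or _b are one class to them, and where a whole thing is asked for, a point or a joint stands for the part that bears it (a point fixed in the world has none). Each returns a list of dicts, best first, with "confidence" (0 to 1); they miss things now and then, are a little off and sometimes report something else, mostly with a low value. They report only what shows in the picture. A call takes as long as a camera call. They do not tell look-alikes from the thing itself.
- trace(label, camera): "mask" (420x560 bool, what is visible of it) and "box" ([left, top, right, bottom] in pixels, round what is visible of it).
- place_of(label, camera): "location" ([column, row] in pixels: a listed point, or the origin of a listed thing).
The state is a dict: "t": time; "q": joint angles; "qd": joint speeds; "joint_torque": joint torques, N m; "tool_pos": TCP position; "tool_rot": TCP orientation; "wrist_force": force on the tool from outside, world axes, zero at the start; "ft_torque": the same for the moment, N m; "opening": opening from 0.0 (shut) to 1.0 (fully open).
Only numpy, scipy, OpenCV 4.12 (cv2) and the standard library are available. Lean on these libraries where they do the work, as an engineer would, in place of code of your own. Each camera call takes 0.05 s, during which the arm holds its last target. There are 200 camera calls.

TASK

Mice and rats come in under the garage doors. Set the larger of the two snap traps, the one screwed to a steel plate: push its sprung setting lever down and back until the catch at the rear hooks over the lever's end, then ease off so that the trap stays cocked, and never let its bow snap shut. Leave the small trap unset.

Things in the scene. Friction and masses are not known exactly. Their poses are not given: they have to be found in the camera images.
- rat_trap: The large snap trap, fixed: wooden base 215 x 85 mm, its top 18 mm above the table, on a steel plate 255 x 115 mm. Origin: on the table, under the bow's axle (36 mm up, along y). Its own x points to the jaw end (wood ends at +90 mm), -x to the lever and catch end (wood ends at -125 mm), z up. Bait pedal at x 14 to 60 mm, 22 to 28 mm high: a light push on it fires a set trap.
- rat_bow (a joint): Large trap's sprung bow (rad): wire jaw and setting lever in one piece on the axle. 0 = shut: jaw down, lever up, 0.96 above level on the -x side. Grows as the lever is pressed; the lever stands 0.96 minus the value above level. The catch hooks by itself past about 0.75; eased off, the bow then rests at about 0.70. Stop at 0.96. The spring drives it to 0.
- rat_lever (a point): Middle of the press pad on the large trap's lever, in mid-thickness, 60 mm from the axle; moves with the bow. Lever: flat steel 100 mm long; pad 50 mm wide, 4 mm thick, from 42 to 78 mm from the axle; a 6 mm cross bar at the far end goes under the catch. Pressing here takes about 4 N at first, 7 to 8 N at the end.
- rat_catch (a point): Hair-trigger catch of the large trap: upright steel claw 16 mm wide, sprung, on the trap's centre line at x -115 to -88 mm, top 82 mm above the table. This point: where its hooking edge holds the lever's bar, at x -96 mm, 65 mm above the table. The bar pushes it aside on the way down. Pushing the claw back (to -x) fires a set trap.
- mouse_bow (a joint): Bow of the small snap trap (rad), 0 = shut, as it starts and must stay. That trap has the same form at 55 per cent of the size (wooden base 118 x 47 mm, lever 55 mm long), no steel plate, fixed elsewhere on the table.
There are look-alikes about, which are no part of the job. Leave any green or turquoise look-alike of the part that bears mouse_bow alone.

How it is judged:
By the outcome, as a careful person would: the job done as asked, in the order asked, and still so for the second after the job is handed in, with the robot touching nothing.
It also fails if it takes over 32 s, if anything falls off the work surface, if the arm or the gripper's body presses on something with over 40 N, if the wrist force passes 120 N, or if a joint passes its speed limit or range.

## Working session

There is one attempt and no reset: what is moved stays moved. The work goes in short steps, Python scripts to look and compute and a tool call to move; the robot and the scene stay as the last step left them, time stands still between calls to the robot, and variables do not carry over. Pictures are saved under pics/ and viewed, about 8 in all and at most 12, crops included, and the job is handed in when it is done.

Besides the shell and the picture viewer there is one more tool, called after "Request:" as name(argument=value, ...) on one line, values as JSON. step_arm: Moves the arm, as the interface text tells. Its arguments: {"type":"object","properties":{"slide":{"type":"array"},"twist":{"type":"array"},"fingers":{"type":"array"}},"required":["slide","twist","fingers"]}

```bash
mkdir -p pics; ls; python3 - <<'E'
from rig import *
import cv2,numpy as np
a=get_image("scene");b=get_image("top")
cv2.imwrite("pics/s0.png",a);cv2.imwrite("pics/t0.png",b)
for c in("scene","top"):
    k=calibration(c);print(c,np.round(k["camera_matrix"],1).tolist(),np.round(k["world_from_camera"],3).tolist())
    for n in("rat_trap","rat_lever","rat_catch"):
        print(n,[(np.round(d["location"],1).tolist(),round(d["confidence"],2)) for d in place_of(n,c)])
    for n in("rat_trap","mouse_bow"):print("trace",n,[(d["box"],round(d["confidence"],2)) for d in trace(n,c)])
print(get_state())
E
```

```text
pics
scene [[456.0, 0.0, 281.8], [0.0, 456.0, 212.0], [0.0, 0.0, 1.0]] [[-0.495, 0.581, -0.646, 1.37], [0.869, 0.321, -0.376, 0.394], [-0.011, -0.748, -0.664, 0.824], [0.0, 0.0, 0.0, 1.0]]
rat_trap [([236.3, 188.2], 0.87)]
rat_lever [([233.8, 156.3], 0.7)]
rat_catch [([243.9, 151.3], 0.9)]
trace rat_trap [([198.5, 141.3, 267.3, 214.0], 0.66)]
trace mouse_bow [([340.9, 212.8, 369.7, 238.2], 0.54), ([389.1, 281.8, 402.8, 302.8], 0.51), ([415.8, 227.2, 423.4, 250.7], 0.49)]
top [[536.3, 0.0, 275.1], [0.0, 536.3, 198.3], [0.0, 0.0, 1.0]] [[-0.015, -0.994, 0.106, 0.474], [-1.0, 0.016, 0.004, -0.018], [-0.006, -0.106, -0.994, 1.303], [0.0, 0.0, 0.0, 1.0]]
rat_trap [([375.3, 221.3], 0.56)]
rat_lever [([381.3, 232.1], 0.68)]
rat_catch [([388.9, 265.6], 0.87)]
trace rat_trap [([340.1, 173.0, 411.2, 286.8], 0.71)]
trace mouse_bow [([201.0, 211.5, 229.3, 234.2], 0.72), ([139.3, 138.2, 161.5, 166.2], 0.71), ([143.8, 231.7, 152.1, 242.8], 0.43)]
{'t': 0.6, 'q': array([-1.30950327,  0.42609988,  0.07387465,  1.60604799, -0.03412473,
        1.11081215, -0.06711405]), 'qd': array([-0.00073194, -0.0003216 , -0.00083601, -0.00156332,  0.00172484,
        0.0007266 , -0.00040073]), 'joint_torque': array([-7.02091183e-04, -9.49095726e+01,  3.75464290e+00, -4.63755012e+01,
        1.88585278e-02,  2.38544882e-03,  6.69427163e-05]), 'tool_pos': array([0.26952377, 0.61878095, 0.2312799 ]), 'tool_rot': array([[-9.16779955e-01,  3.99392670e-01, -9.71282640e-05],
       [ 3.99392678e-01,  9.16779953e-01, -8.16202287e-05],
       [ 5.64467242e-05, -1.13620107e-04, -9.99999992e-01]]), 'wrist_force': array([0.30368033, 0.48380024, 0.05208221]), 'ft_torque': array([0.00476785, 0.05752125, 0.03063796]), 'opening': 0.997229698872858}
```

View pics/s0.png

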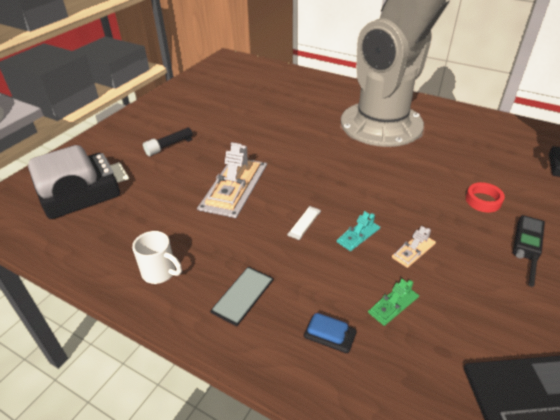

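View pics/t0.png

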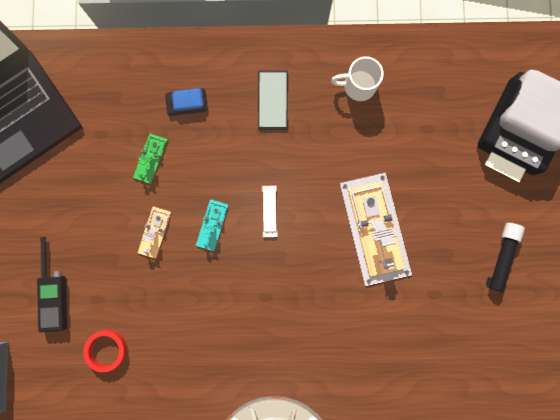

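```bash
cat > h.py <<'E'
from rig import *
import numpy as np,cv2
from scipy.optimize import least_squares
def proj(c,P):
    k=calibration(c);M=np.linalg.inv(k["world_from_camera"])
    p=np.atleast_2d(P)@M[:3,:3].T+M[:3,3];p=p@k["camera_matrix"].T
    return p[:,:2]/p[:,2:]
def pts(x,bow=0.):
    a=.96-bow;L=np.array([[0,0,0],[-.06*np.cos(a),0,.036+.06*np.sin(a)],[-.096,0,.065]])
    return world(x,L)
def world(x,L):
    c,s=np.cos(x[2]),np.sin(x[2]);L=np.atleast_2d(L)
    return L@np.array([[c,-s,0],[s,c,0],[0,0,1]]).T+np.array([x[0],x[1],0])
E
python3 - <<'E'
from h import *
obs={"scene":[[236.3,188.2],[233.8,156.3],[243.9,151.3]],"top":[[375.3,221.3],[381.3,232.1],[388.9,265.6]]}
f=lambda x:np.concatenate([(proj(c,pts(x))-obs[c]).ravel() for c in obs])
for y0 in(0,3):
    r=least_squares(f,[.45,-.2,y0],loss="soft_l1");print(r.x,r.cost,np.round(r.fun,1))
b=cv2.imread("pics/t0.png");a=cv2.imread("pics/s0.png")
x=r.x
ims=[]
for c,im,(u,v) in(("scene",a,(190,130)),("top",b,(330,170))):
    im=cv2.resize(im[v:v+125,u:u+95],None,fx=4,fy=4,interpolation=cv2.INTER_CUBIC)
    B=world(x,[[.09,.0425,.018],[-.125,.0425,.018],[-.125,-.0425,.018],[.09,-.0425,.018]])
    q=((proj(c,B)-[u,v]+.5)*4).astype(np.int32)
    cv2.polylines(im,[q],True,(255,0,255),1)
    for p in proj(c,pts(x)):cv2.circle(im,tuple(int(t) for t in (p-[u,v]+.5)*4),3,(0,255,0),-1)
    ims.append(im)
cv2.imwrite("pics/c0.png",np.hstack(ims))
E
```

```text
[ 0.54734988 -0.25125273  0.18228499] 13.375055379613604 [-4.4 -0.1  0.5  1.  -0.7  0.3 -1.3  2.   2.6  3.8 -0.9 -3. ]
[ 0.4863654  -0.24818675  2.86329105] 152.3639739672603 [  8.  -10.9  -0.7   2.1 -27.3  22.2  -1.7  27.2   2.6   1.2  -0.3 -57.7]
```

View pics/c0.png

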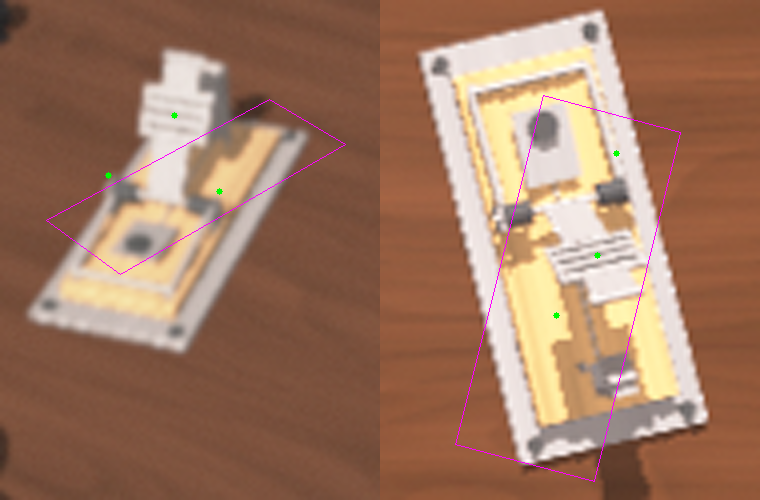

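The scene shows the rat trap at (235,185), with its jaw end towards the camera and its lever up. In the top view it is at (375,230). The overlay used the wrong fit branch, so I'll refit with the plate corners at yaw ≈ 0.2.

```bash
python3 - <<'E'
from h import *
obs={"scene":[[236.3,188.2],[233.8,156.3],[243.9,151.3],[197,209.5],[236,218],[267.,163.7]],"top":[[375.3,221.3],[381.3,232.1],[388.9,265.6],[386.2,173],[340,183.2],[365.2,285.7],[412,274.5]]}
# local: -y is right in top view (world y left)
C={"scene":[[.11,-.0575,.003],[.11,.0575,.003],[-.145,.0575,.003]],"top":[[.11,-.0575,.003],[.11,.0575,.003],[-.145,.0575,.003],[-.145,-.0575,.003]]}
def f(x,cs=("scene","top")): return np.concatenate([(proj(c,np.vstack([pts(x),world(x,C[c])]))-obs[c]).ravel() for c in cs])
for cs in(("scene",),("top",),("scene","top")):
    r=least_squares(f,[.5,-.2,.2],loss="soft_l1",args=(cs,));print(r.x.round(4),r.cost,np.round(r.fun,1))
x=r.x
ims=[]
for c,im,(u,v) in(("scene",cv2.imread("pics/s0.png"),(190,130)),("top",cv2.imread("pics/t0.png"),(330,170))):
    im=cv2.resize(im[v:v+125,u:u+95],None,fx=4,fy=4,interpolation=cv2.INTER_CUBIC)
    for h,B in((.018,(.09,-.125,.0425)),(.003,(.11,-.145,.0575))):
        B=world(x,[[B[0],B[2],h],[B[1],B[2],h],[B[1],-B[2],h],[B[0],-B[2],h]])
        cv2.polylines(im,[((proj(c,B)-[u,v]+.5)*4).astype(np.int32)],True,(255,0,255),1)
    for p in proj(c,pts(x)):cv2.circle(im,tuple(int(t) for t in (p-[u,v]+.5)*4),3,(0,255,0),-1)
    ims.append(im)
cv2.imwrite("pics/c1.png",np.hstack(ims))
for b in np.arange(0,1,.1):print(round(b,1),pts(x,b)[1].round(4))
print(pts(x)[2])
E
```

```text
[ 0.5499 -0.2482  0.204 ] 7.032947515187963 [-4.   0.7  0.7  1.8 -0.9  0.9  0.4 -1.3  0.2 -1.5  0.6 -0.2]
[ 0.5515 -0.2508  0.2092] 8.447390444003409 [-1.6  0.3  2.8  1.9 -0.  -5.  -0.3 -0.5  0.2 -0.3  0.1  0.1 -0.1  0.5]
[ 0.5508 -0.2498  0.2103] 16.857906881158556 [-4.7  0.7 -0.1  1.7 -1.7  0.9 -0.1 -1.2 -0.2 -1.5 -0.3 -0.3 -2.   0.5
  2.4  2.2 -0.4 -4.7 -0.7 -0.2 -0.2  0.  -0.3  0.4 -0.5  0.8]
0.0 [ 0.5171 -0.257   0.0852]
0.1 [ 0.5125 -0.258   0.0815]
0.2 [ 0.5083 -0.2589  0.0773]
0.3 [ 0.5044 -0.2597  0.0728]
0.4 [ 0.5011 -0.2605  0.0679]
0.5 [ 0.4982 -0.2611  0.0626]
0.6 [ 0.4959 -0.2616  0.0571]
0.7 [ 0.4941 -0.262   0.0514]
0.8 [ 0.4929 -0.2622  0.0456]
0.9 [ 0.4922 -0.2624  0.0396]
[ 0.4569012  -0.26988788  0.065     ]
```

View pics/c1.png

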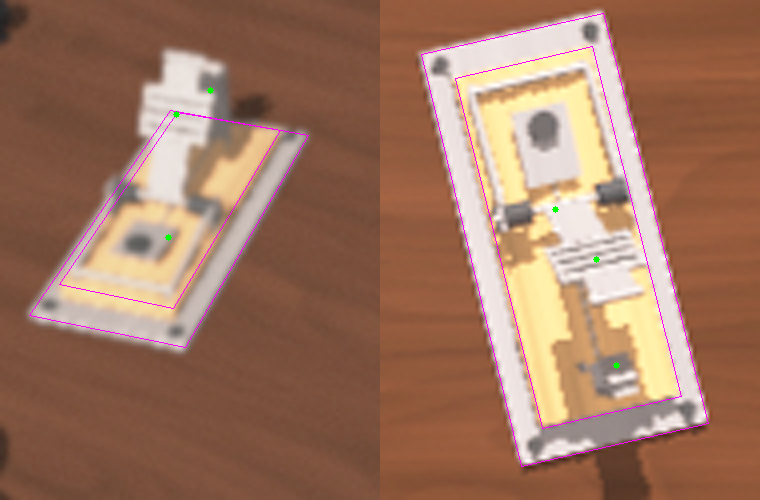

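The fit now matches the plate and wood edges in both views: pose (0.551, -0.250), yaw 0.209. I'll move over in stages, closing the fingers and turning the jaw axis to the trap's y axis (-2.52 rad in total).

Request:
step_arm(slide=[[0.3, -0.4, 0], [0.5, -0.8, 0], [0.6, -1, 0], [0.6, -1, 0], [0.6, -1, 0]], twist=[[0, 0, -0.05], [0, 0, -0.1], [0, 0, -0.15], [0, 0, -0.2], [0, 0, -0.25]], fingers=[0, 0, 0, 0, 0])

```text
t: 1.23
tool_pos: [0.421, 0.366, 0.2317]
tool_rot: [[-0.359, 0.933, 0.0], [0.933, 0.359, 0.0], [0.0, 0.001, -1.0]]
wrist_force: [0.7, 0.6, 0.0]
opening: -0.001
```

Request:
step_arm(slide=[[0.2, -0.25, 0], [0.4, -0.5, 0], [0.5, -0.75, 0], [0.6, -1, 0], [0.6, -1, 0]], twist=[[0, 0, -0.05], [0, 0, -0.1], [0, 0, -0.15], [0, 0, -0.2], [0, 0, -0.25]], fingers=[0, 0, 0, 0, 0])

```text
t: 1.85
tool_pos: [0.5704, 0.1158, 0.2317]
tool_rot: [[0.406, 0.914, 0.001], [0.914, -0.406, 0.0], [0.0, 0.001, -1.0]]
wrist_force: [0.7, 0.3, -0.9]
opening: 0.004
```

Request:
step_arm(slide=[[0, -0.25, 0], [0, -0.5, 0], [0, -0.75, 0], [0, -1, 0], [0, -1, 0]], twist=[[0, 0, -0.05], [0, 0, -0.1], [0, 0, -0.15], [0, 0, -0.2], [0, 0, -0.25]], fingers=[0, 0, 0, 0, 0])

```text
t: 2.48
tool_pos: [0.5686, -0.137, 0.232]
tool_rot: [[0.935, 0.354, 0.001], [0.354, -0.935, -0.001], [0.0, 0.002, -1.0]]
wrist_force: [-0.1, 1.8, -0.3]
opening: -0.004
```

Request:
step_arm(slide=[[-0.08, -0.2, 0], [-0.16, -0.4, -0.1], [-0.16, -0.49, -0.25], [-0.16, -0.49, -0.4], [-0.16, -0.49, -0.48], [-0.16, -0.49, -0.48]], twist=[[0, 0, -0.02], [0, 0, -0.05], [0, 0, -0.05], [0, 0, -0.05], [0, 0, -0.05], [0, 0, -0.05]], fingers=[0, 0, 0, 0, 0, 0])

```text
t: 3.22
tool_pos: [0.5292, -0.2533, 0.1107]
tool_rot: [[0.976, 0.216, -0.002], [0.216, -0.976, 0.0], [-0.002, -0.001, -1.0]]
wrist_force: [0.1, -0.7, 0.3]
opening: 0.001
```

```bash
python3 - <<'E'
from h import *
s=get_state();print(s["tool_pos"].round(4),s["wrist_force"].round(2))
a=get_image("scene");cv2.imwrite("pics/s1.png",cv2.resize(a[80:230,150:320],None,fx=4,fy=4,interpolation=cv2.INTER_CUBIC))
E
```

```text
[ 0.5292 -0.2533  0.1107] [ 0.08 -0.69  0.26]
```

View pics/s1.png

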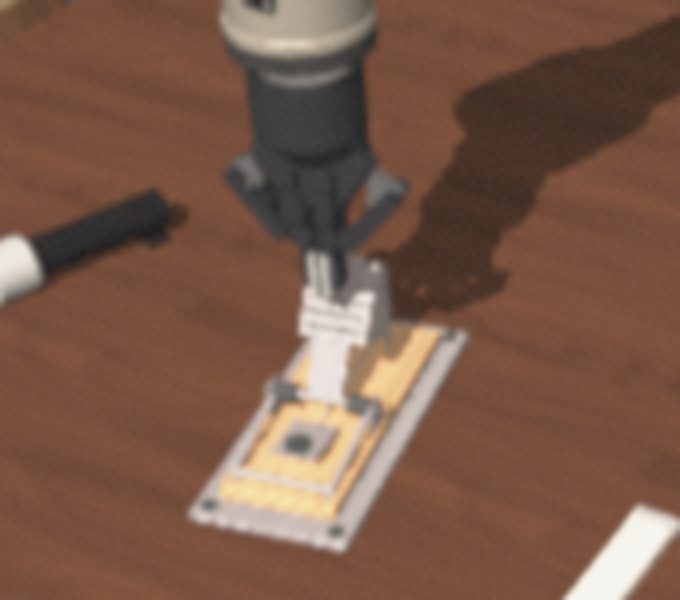

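The picture shows the shut fingers on the press side of the lever, above the pad at about (325,290) in the crop. Now I'll go down to contact and start the press, then check the force.

Request:
step_arm(slide=[[0, 0, -0.05], [0, 0, -0.1], [-0.015, -0.005, -0.112], [-0.03, -0.01, -0.124], [-0.045, -0.013, -0.142], [-0.06, -0.016, -0.16], [-0.06, -0.016, -0.16]], twist=[[0, 0, 0], [0, 0, 0], [0, 0, 0], [0, 0, 0], [0, 0, 0], [0, 0, 0], [0, 0, 0]], fingers=[0, 0, 0, 0, 0, 0, 0])

```text
t: 4.15
tool_pos: [0.5146, -0.2577, 0.0715]
tool_rot: [[0.977, 0.216, 0.001], [0.216, -0.977, 0.0], [0.001, -0.0, -1.0]]
wrist_force: [2.4, 1.8, 5.2]
opening: -0.001
```

```bash
python3 - <<'E'
from h import *
s=get_state();print(s["tool_pos"].round(4),s["wrist_force"].round(2))
a=get_image("scene");cv2.imwrite("pics/s2.png",cv2.resize(a[110:230,180:300],None,fx=5,fy=5,interpolation=cv2.INTER_CUBIC))
E
```

```text
[ 0.5146 -0.2577  0.0715] [2.38 1.81 5.21]
```

View pics/s2.png

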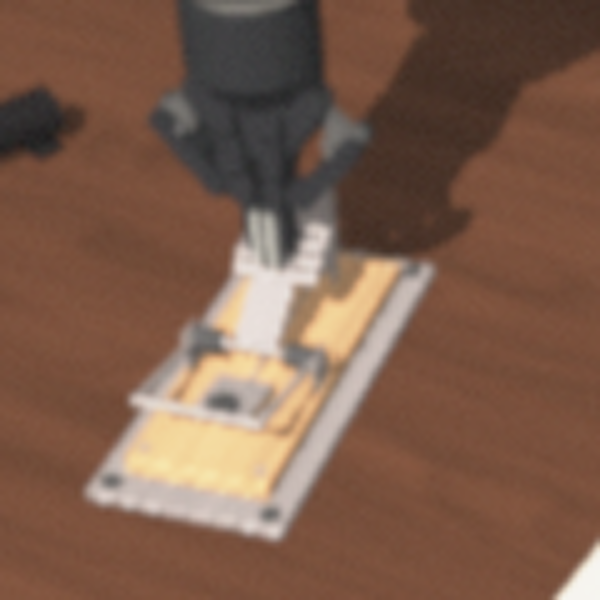

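The jaw has lifted and the fingers are pressing the pad at about (270,245), with the expected force of about 5 N. Continuing along the arc to bow ≈ 0.86.

Request:
step_arm(slide=[[-0.013, -0.003, -0.02], [-0.024, -0.005, -0.04], [-0.031, -0.006, -0.056], [-0.036, -0.008, -0.072], [-0.04, -0.009, -0.09], [-0.044, -0.01, -0.108], [-0.044, -0.01, -0.108], [-0.044, -0.01, -0.108]], twist=[[0, 0, 0], [0, 0, 0], [0, 0, 0], [0, 0, 0], [0, 0, 0], [0, 0, 0], [0, 0, 0], [0, 0, 0]], fingers=[0, 0, 0, 0, 0, 0, 0, 0])

```text
t: 5.2
tool_pos: [0.5037, -0.2603, 0.0447]
tool_rot: [[0.976, 0.216, 0.0], [0.216, -0.976, 0.0], [0.0, -0.0, -1.0]]
wrist_force: [0.4, 3.1, 8.3]
opening: -0.001
```

```bash
python3 - <<'E'
from h import *
s=get_state();print(s["tool_pos"].round(4),s["wrist_force"].round(2))
a=get_image("scene");cv2.imwrite("pics/s3.png",cv2.resize(a[110:230,180:300],None,fx=5,fy=5,interpolation=cv2.INTER_CUBIC))
E
```

```text
[ 0.5037 -0.2603  0.0447] [0.42 3.06 8.28]
```

View pics/s3.png

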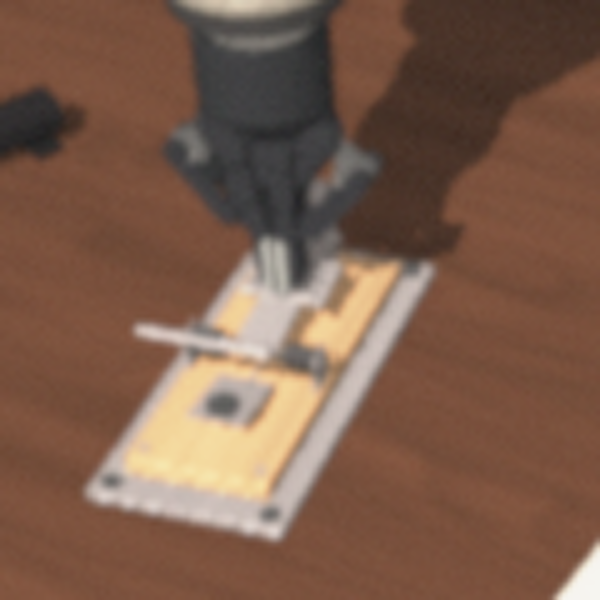

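The lever is nearly flat at about 8.3 N and the jaw is up. Easing off slowly to just past the rest height, where the force should vanish if the catch holds.

Request:
step_arm(slide=[[0.002, 0, 0.01], [0.004, 0.001, 0.02], [0.006, 0.002, 0.028], [0.008, 0.002, 0.036], [0.01, 0.002, 0.044], [0.01, 0.002, 0.048], [0.01, 0.002, 0.048]], twist=[[0, 0, 0], [0, 0, 0], [0, 0, 0], [0, 0, 0], [0, 0, 0], [0, 0, 0], [0, 0, 0]], fingers=[0, 0, 0, 0, 0, 0, 0])

```text
t: 6.12
tool_pos: [0.5059, -0.2598, 0.0563]
tool_rot: [[0.976, 0.216, -0.0], [0.216, -0.976, -0.0], [-0.0, -0.0, -1.0]]
wrist_force: [0.5, 0.1, 0.2]
opening: -0.001
```

The force has dropped to zero, so the catch is holding. I'll lift straight up, then swing clear.

Request:
step_arm(slide=[[0, 0, 0.05], [0, 0, 0.15], [0, 0, 0.3], [0, 0, 0.5], [0, 0, 0.7], [0, 0, 0.9], [0, 0, 0.9]], twist=[[0, 0, 0], [0, 0, 0], [0, 0, 0], [0, 0, 0], [0, 0, 0], [0, 0, 0], [0, 0, 0]], fingers=[0, 0, 0, 0, 0, 0, 0])

```text
t: 7.0
tool_pos: [0.5071, -0.2608, 0.2853]
tool_rot: [[0.977, 0.215, 0.006], [0.215, -0.977, -0.001], [0.005, 0.002, -1.0]]
wrist_force: [0.7, -0.2, 0.3]
opening: 0.0
```

Request:
step_arm(slide=[[0, 0.2, 0], [0, 0.4, 0], [0, 0.6, 0], [0, 0.8, 0], [0, 0.8, 0], [0, 0.8, 0]], twist=[[0, 0, 0], [0, 0, 0], [0, 0, 0], [0, 0, 0], [0, 0, 0], [0, 0, 0]], fingers=[0, 0, 0, 0, 0, 0])

```text
t: 7.75
tool_pos: [0.5058, -0.06, 0.2813]
tool_rot: [[0.976, 0.216, -0.0], [0.216, -0.976, 0.0], [-0.0, -0.0, -1.0]]
wrist_force: [-0.0, -0.6, -0.4]
opening: 0.001
```

```bash
python3 - <<'E'
from h import *
a=get_image("scene");b=get_image("top")
z=lambda i,u,v:cv2.resize(i[v:v+125,u:u+95],None,fx=4,fy=4,interpolation=cv2.INTER_CUBIC)
cv2.imwrite("pics/s4.png",np.hstack([z(a,190,120),z(b,330,170)]))
for c in("scene","top"):
    print(c,[(d["location"],d["confidence"]) for d in place_of("rat_lever",c)],[proj(c,pts([.551,-.25,.209],k)[1]).round(1).tolist() for k in(0,.7)])
    i=a if c=="scene" else b;j=cv2.imread(f"pics/{c[0]}0.png")
    for n,(u,v,w,h) in (("mouse",(390,222,50,46) if c=="scene" else (132,202,45,62)),):
        print(n,np.abs(i[v:v+h,u:u+w].astype(int)-j[v:v+h,u:u+w]).mean())
E
```

```text
scene [([236.6, 159.8], 0.94)] [[[233.6, 158.1]], [[237.7, 163.2]]]
mouse 1.8195652173913044
top [([382.8, 242.3], 0.66)] [[[383.7, 234.2]], [[383.3, 244.7]]]
mouse 11.752449223416965
```

View pics/s4.png

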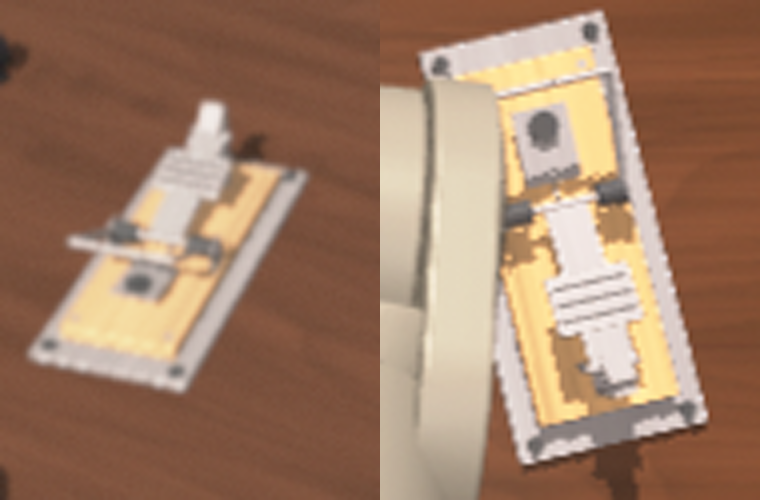

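The picture shows the lever lying back under the claw at about (610,375) in the crop, with the jaw standing raised and the arm clear. The trap is cocked.

```bash
python3 -c "
from rig import *
print(close_job())"
```

```text
the job is handed in; nothing more can be done
None
```

The large trap is set. I pressed its lever down to about 0.85 rad with the shut fingers, at a peak of about 8 N. I then eased off until the wrist force fell to about zero, lifted straight up and swung the arm aside, and handed the job in at about 8 s of the 32 s allowed.

- **Large trap:** The last pictures show the lever held under the catch and the jaw raised. The lever positions the networks reported lie near those expected at bow 0.70, within about 3.5 px. In the scene view that is only a rough check, because the shut position is just 6 px away.
- **Small trap:** The arm never went near it. The scene view of it is unchanged (mean difference 1.8 grey levels). The top view differed more (11.8), probably from the arm or its shadow crossing that area. I did not look further into that.

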